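# Hold a battery pack on the sprung contacts of a pack tester

## Task

Test the battery pack with the orange end cap: set it down on the open end of the tester's slide cradle, behind the yellow line, terminals towards the contact head and one side lightly against the black guide fence. Slide it along the cradle floor with its side kept lightly pressed on the fence the whole way, so the terminals meet the sprung contacts in line, and push it on against the spring until it meets the two hard-stop screws. Finish while holding it there, firmly on both stop screws and still against the fence, without forcing it; leave everything else as it is.

Things in the scene. Friction and masses are not known exactly. Their poses are not given: they have to be found in the camera images.
- pack: the pack to test: black box 76 long x 42 wide x 60 mm high, about 0.33 kg (0.23 to 0.45), with an orange cap over the 20 mm at its back end. Origin at the centre of its underside, x along the length towards the terminal end, z up. Stands on a 2 mm mat with two like packs; the three may swap places. Take it across its 42 mm width, from above
- pack_terminals (a point): centre of the terminals (four brass blades on a white strip) on the end face away from the orange cap, 38 mm ahead of the pack's centre and 28 mm above its underside
- pack_blue: the pack with the blue end cap, same size; leave it alone. Origin at the centre of its underside
- pack_white: the pack with the white end cap, same size; leave it alone. Origin at the centre of its underside
- cradle: the pack tester, fixed: base plate 320 x 110 mm, its top (the cradle floor) 14 mm above the table. Origin on the table under the slide line; x = slide direction, towards the contact head, y across, z up; turned differently each start. Plate from x = -150 to +170 mm, contact head and grey console (76 mm above the table) from x = +85; the other end and the +y side are open
- fence: the black guide fence: a straight bar 195 long x 14 thick x 16 mm high on the cradle floor (top 30 mm above the table), at the cradle's -y side, x = -150 to +45. Origin at the centre of its underside. A finger holding the pack across its width passes above it: keep the fingertips over 32 mm above the table. A steady 3 to 10 N on it is right, keep it under 30 N, and never knock it with over 40 N
- fence_face (a point): middle of the fence's guiding face: at x = -52.5, y = -21, 22 mm above the table in the cradle's frame
- hard_stop: the hard stop: two fixed 9 mm steel screw ends 31 mm apart across the cradle, either side of the orange contact carrier. Origin midway between their end faces, at x = +60 mm, y = 0, 42 mm above the table in the cradle's frame. Keep under 30 N on it, and never knock it with over 40 N
- stop_face (a point): the point midway between the end faces of the two stop screws (x = +60 mm, y = 0, 42 mm above the table, cradle frame)
- plunger (a joint): travel of the sprung contact carrier along the cradle's x, in m: 0 = out at rest, its face 8 mm proud of the stop screws; 0.008 = level with them. The spring takes 5 N to start and 9 N at 8 mm, and pushes the pack back out if let go. A total push of 15 to 25 N along the slide (spring, stop and rubbing together) seats the pack on the stop
- plunger_face (a point): centre of the face of the sprung contact carrier (orange, 18 wide x 36 mm high, four brass probes), 42 mm above the table, in line with the terminals of a pack that is against the fence
- caps_tub: a small yellow open tub, 60 x 80 x 30 mm, beyond the cradle's open end; leave it alone. Origin at the centre of its underside
- screwdriver: a screwdriver with a red handle, lying between the mat and the cradle; leave it alone
- yellow_line (a point): middle of the yellow line across the cradle floor, at x = -52 mm in the cradle's frame. Behind it: the pack's terminal end at x < -52, so its centre at x < -90 (about -102 is good). Against the fence the pack's centre is at y = 0; on the stop screws it is at x = +22, so the slide is some 120 mm
Things that resemble listed ones, but are neither listed nor needed, are in the scene too. Leave any green or purple look-alike of the pack alone.

How it is judged (in metres and radians):
On the way, in this order (a step that is already met when the one before it is completed fails the run):
1. the pack stands on the cradle floor behind the yellow line, terminals forward, its side touching the fence (x of pack_terminals in the frame of cradle between -0.092 and -0.05 m and z of pack in the frame of cradle between 0.011 and 0.018 m and y of pack in the frame of cradle between -0.004 and 0.004 m and angle between the x axis of pack and the x axis of cradle, either way round below 0.06 rad and contact force between pack and fence above 0.5 N), for 0.1 s.
2. first part of the slide: on the floor and pressed on the fence (over 0.5 N) (x of pack_terminals in the frame of cradle between -0.04 and -0.018 m and z of pack in the frame of cradle between 0.011 and 0.018 m and y of pack in the frame of cradle between -0.004 and 0.004 m and angle between the x axis of pack and the x axis of cradle, either way round below 0.06 rad and contact force between pack and fence above 0.5 N), for 0.1 s.
3. middle of the slide: still on the floor and pressed on the fence (x of pack_terminals in the frame of cradle between -0.008 and 0.014 m and z of pack in the frame of cradle between 0.011 and 0.018 m and y of pack in the frame of cradle between -0.004 and 0.004 m and angle between the x axis of pack and the x axis of cradle, either way round below 0.06 rad and contact force between pack and fence above 0.5 N), for 0.1 s.
4. last part of the slide, just short of the contacts: still on the floor and pressed on the fence (x of pack_terminals in the frame of cradle between 0.026 and 0.05 m and z of pack in the frame of cradle between 0.011 and 0.018 m and y of pack in the frame of cradle between -0.004 and 0.004 m and angle between the x axis of pack and the x axis of cradle, either way round below 0.06 rad and contact force between pack and fence above 0.5 N), for 0.1 s.
5. the pack presses the sprung contacts back and bears on the stop screws (value of joint plunger above 0.0065 m and contact force between pack and hard_stop above 2 N and z of pack in the frame of cradle between 0.011 and 0.018 m and y of pack in the frame of cradle between -0.004 and 0.004 m and angle between the x axis of pack and the x axis of cradle, either way round below 0.06 rad), for 0.3 s.
At the end, for the whole second after the job is handed in: Pack held by the fingers on the cradle floor, terminals forward, square within 0.04 rad, sprung contacts pushed in at least 6.5 mm, 2 to 30 N on the stop screws, 0.3 to 30 N on the fence, centre within 4 mm of the slide line; nothing else moved 20 mm (all of step 5 and contact force between pack and hard_stop below 30 N and contact force between pack and fence between 0.3 and 30 N and x of pack_terminals in the frame of stop_face above -0.0015 m and angle between the x axis of pack and the x axis of cradle, either way round below 0.04 rad and contact force between the fingers and pack above 1 N and linear speed of pack below 0.02 m/s and distance of each of pack_blue, pack_white, caps_tub, screwdriver from where it was at the start of the episode below 0.02 m); the arm keeps its last pose, push and grip.
It fails at once if the pack is forced: a push or knock over 40 N on the stop screws or on the fence (contact force between pack and hard_stop above 40 N or contact force between pack and fence above 40 N).
It fails at once if the pack is slid along the cradle more than 3 mm off the fence (x of pack_terminals in the frame of cradle between -0.04 and 0.06 m and z of pack in the frame of cradle between 0.008 and 0.02 m and y of pack in the frame of cradle above 0.003 m and y of pack in the frame of cradle below 0.03 m).
It fails at once if another thing on the bench is pushed more than 20 mm (distance of any of pack_blue, pack_white, caps_tub, screwdriver from where it was at the start of the episode above 0.02 m).
It also fails if it takes over 72 s, if anything falls off the work surface, if the arm or the gripper's body presses on something with over 40 N, if the wrist force passes 120 N, or if a joint passes its speed limit or range.

## Robot

A 6-joint arm with a two-finger parallel gripper is mounted at the origin on the work surface. World frame = base frame: x ahead of the robot, y to its left, z up, the work surface at z = 0. Lengths are in mm, angles in degrees, forces in N, time in s.
With the tool pointing down it reaches from about 300 to 850 mm from the base axis. Payload 4.2 kg.
Tool frame: the origin (TCP) lies midway between the tips of the shut fingers; the grasp point (between the pads) lies 19 mm behind it; z points along the fingers, y is the line along which they close (so a half turn about z gives the same grasp; the last joint's range is limited). The gripper opens to 91 mm and grips with 3 to 60 N. Pads are 32 mm wide; open, the fingers measure 118 mm over their backs; the gripper's body (76 mm by 178 mm) begins 60 mm behind the grasp point.
Start: joints at [-70.646, 18.312, 89.639, -0, 72.044, -1.146], TCP at [201.378, -538.603, 188.876] pointing down, gripper open.
Joint ranges: [-177.97, 177.97], [-48.28, 115.42], [12.27, 149.76], [-77.06, 257.06], [2.81, 150.46], [-146.56, 146.56]. Speed limits (degrees/s): [147.25, 147.25, 180, 180, 180, 180].

## Interface

Orientations are given as [roll, pitch, yaw] about the fixed x, y, z axes, in that order (R = Rz(yaw) Ry(pitch) Rx(roll)).
In Python, from workcell import env gives the robot as it stands.
- The arm moves only by the shell command python3 -m jog 'ROWS' [FORCE]. ROWS is a JSON object of lists of equal length, an entry for each row: "jaw": the finger opening in mm, from 0 to 91.2; "slide": the shift along the tool's x, y, z in units of 30 mm (1.0 is 30 mm), a list of three; "spin": the turn about the tool's z in units of 8 degrees (1.0 is 8 degrees). In form: {"jaw": [jaw, ...], "slide": [[dx, dy, dz], ...], "spin": [spin, ...]}. A call has 1 to 10 rows; each row shifts and turns the commanded pose from where the row before left it, along the tool's axes as they then stand; what a row does not reach is not made up. A row lasts 1/10 s, in which the tool goes at most 50 mm and 8.59 degrees, less where a joint would pass 70% of its speed; a pose out of reach is approached as far as the arm can. A call is refused whole if a number of a shift passes 1 or a number of a turn 1, either way. A call with a gripper value outside its range is refused whole. The fingers move at their own pace and stop on an object; FORCE is the grip in N (left out, the last holds). Time passes only in rows, so rows that do not move let the fingers close. It gives the time, the measured TCP pose, the force, the opening and the grip force at its end, in the units of the state.
- env.state(): the state, without advancing time (a new reading comes with each control period).
- env.grab_frame(name): name is "scene" or "side" or "wrist"; returns the picture (420x560x3 uint8, red, green, blue); there is no depth.
- env.camera_model(name): a dict with "fx", "fy", "cx", "cy" (pixels), "D" ([k1, k2, p1, p2, k3] as OpenCV has them; the pictures are not rectified), "camera_from_world" (4x4, takes a point from world to camera coordinates). Camera axes: x right, y up, looking along -z (the intrinsics and any distortion apply to the point x, -y, -z); pixel columns grow to the right and rows downward; lengths in mm; the calibration is good to about 2 mm. A picture is of the moment at which its call begins: read the wrist's pose just before it. camera_model takes no time and is no camera call; for the wrist camera it gives the pose at the moment of the call.
- env.job_done(): hands the job in; it is judged then, once.
The state is a dict: "time_s": time; "qpos": joint angles; "qvel": joint speeds; "effort": joint torques, N m; "ee_pos": TCP position; "ee_rot": TCP orientation; "force": force on the tool from outside, world axes, zero at the start; "torque": the same for the moment, N m; "gripper_width": finger opening in mm; "gripper_force": force on a finger pad.
Only numpy, scipy, OpenCV 4.12 (cv2) and the standard library are available. Lean on these libraries where they do the work, as an engineer would, in place of code of your own. Each camera call takes 0.05 s, during which the arm holds its last target. There are 200 camera calls.

## Working session

There is one attempt and no reset: what is moved stays moved. The work goes in short steps, Python scripts to look and compute and a shell command to move; the robot and the scene stay as the last step left them, time stands still between calls to the robot, and variables do not carry over. Pictures are saved under pics/ and viewed, at most 10 in all, crops included, and the job is handed in when it is done.

```bash
ls; mkdir -p pics
python3 - <<'E'
from workcell import env
import cv2,numpy as np
a=[env.grab_frame(n) for n in("scene","side")]
for n,i in zip(("scene","side"),a): cv2.imwrite(f"pics/{n}0.png",i[:,:,::-1])
s=env.state();print(s)
for n in("scene","side","wrist"):
  m=env.camera_model(n);print(n,m['fx'],m['cx'],m['D'],np.round(np.linalg.inv(np.array(m['camera_from_world'])),3).tolist())
E
```

```text
pics
{'time_s': 0.1, 'qpos': array([-7.06449752e+01,  1.83444633e+01,  8.96999106e+01, -1.08178699e-03,
        7.20444600e+01, -1.14628930e+00]), 'qvel': array([-0.07361255, -0.12516505, -0.27435265, -0.09252469,  0.04313779,
        0.14280919]), 'effort': array([-3.13320697e-04, -4.13333809e+01, -2.32510650e+01,  7.28871161e-02,
        4.22409677e-02, -6.46351418e-05]), 'ee_pos': array([ 201.20606436, -538.11073775,  188.13627761]), 'ee_rot': array([-1.79911163e+02, -7.48763603e-04,  2.05016479e+01]), 'force': array([-0.26482357,  0.95163595, -0.81732006]), 'torque': array([-0.02815962, -0.04002879, -0.01087227]), 'gripper_force': 0.0, 'gripper_width': 91.13412771330535}
scene 464.1035633960446 288.50284949367045 [-0.12943021  0.          0.          0.          0.        ] [[0.166, -0.855, 0.491, 1030.09], [0.986, 0.149, -0.075, -149.971], [-0.009, 0.497, 0.868, 963.35], [0.0, 0.0, 0.0, 1.0]]
side 539.3829190005691 268.74094843378 [-0.0892658  0.         0.         0.         0.       ] [[-0.984, 0.102, -0.149, 322.047], [-0.18, -0.472, 0.863, 897.649], [0.018, 0.876, 0.482, 606.261], [0.0, 0.0, 0.0, 1.0]]
wrist 349.27111522428794 276.0025722940375 [-0.02002481  0.          0.          0.          0.        ] [[0.35, 0.906, 0.237, 266.574], [-0.937, 0.339, 0.087, -513.965], [-0.002, -0.253, 0.968, 380.93], [0.0, 0.0, 0.0, 1.0]]
```

View pics/scene0.png

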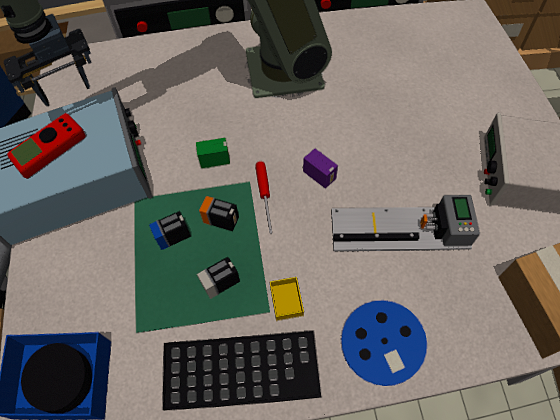

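View pics/side0.png

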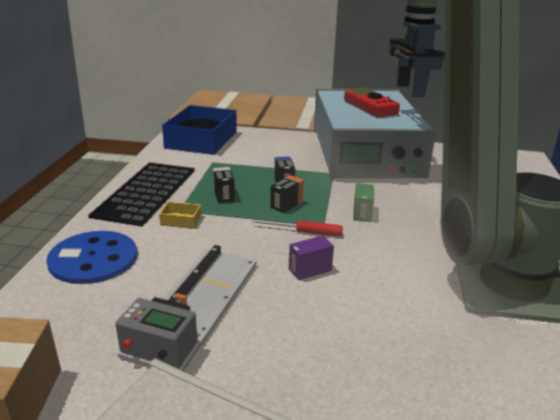

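Scene: three like packs stand on the mat: blue cap (168,230), white cap (218,275) and orange cap (219,212). The green (212,152) and purple (320,167) boxes off the mat are look-alikes. The orange-capped black one at (219,212) fits the description. The cradle lies at (332–478, 195–250), with the fence on its lower side and the head at right. I'll confirm with a crop and take rough positions.

```bash
cat > h.py <<'E'
from workcell import env
import cv2,numpy as np
def ray(m,uv):
    K=np.array([[m['fx'],0,m['cx']],[0,m['fy'],m['cy']],[0,0,1]])
    p=cv2.undistortPoints(np.array(uv,float).reshape(-1,1,2),K,np.array(m['D'],float)).reshape(-1,2)
    T=np.linalg.inv(np.array(m['camera_from_world'],float))
    d=np.c_[p[:,0],-p[:,1],-np.ones(len(p))]@T[:3,:3].T
    return T[:3,3],d/np.linalg.norm(d,axis=1)[:,None]
def onz(m,uv,z):
    o,d=ray(m,uv); return o+d*((z-o[2])/d[:,2])[:,None]
def tri(ms,uvs):
    A=np.zeros((3,3));b=np.zeros(3);L=[]
    for m,u in zip(ms,uvs):
        o,d=ray(m,[u]);P=np.eye(3)-np.outer(d[0],d[0]);A+=P;b+=P@o;L.append((P,o))
    x=np.linalg.solve(A,b);return x,[float(np.linalg.norm(P@(x-o))) for P,o in L]
def blobs(img,lo,hi,amin=15):
    h=cv2.cvtColor(img,cv2.COLOR_RGB2HSV);k=cv2.inRange(h,np.array(lo),np.array(hi))
    n,l,s,c=cv2.connectedComponentsWithStats(k)
    return k,l,[(i,s[i,4],c[i].round(1).tolist(),s[i,:4].tolist()) for i in range(1,n) if s[i,4]>=amin]
E
python3 - <<'E'
from h import *
ims={n:env.grab_frame(n) for n in("scene","side")};M={n:env.camera_model(n) for n in ims}
for n in ims:
  print(n,'orange',blobs(ims[n],(5,150,80),(16,255,255),8)[2]);print('yellow',blobs(ims[n],(20,120,100),(32,255,255),8)[2])
a=cv2.resize(ims["scene"][180:260,140:280],None,fx=5,fy=5,interpolation=cv2.INTER_CUBIC)
cv2.imwrite("pics/crop1.png",a[:,:,::-1])
m=M["scene"]
print(onz(m,[(219,205),(332,248),(418,238)],62).round(1))
print('cradle',onz(m,[(333,208),(333,249),(375,223)],14).round(1))
E
```

```text
scene orange [(22, np.int32(360), [9.7, 42.0], [0, 30, 30, 24]), (34, np.int32(8), [532.2, 67.1], [529, 66, 7, 3]), (55, np.int32(195), [205.1, 208.4], [199, 196, 14, 28]), (56, np.int32(40), [424.2, 220.5], [421, 214, 6, 15]), (57, np.int32(35), [557.4, 247.7], [554, 243, 6, 12]), (58, np.int32(1175), [542.0, 286.6], [516, 253, 44, 85])]
yellow [(4, np.int32(49), [373.8, 221.9], [372, 212, 5, 21]), (6, np.int32(901), [286.0, 297.9], [270, 277, 34, 40])]
side orange [(3, np.int32(83), [297.1, 184.1], [287, 175, 16, 27]), (4, np.int32(52), [180.7, 296.6], [176, 293, 10, 10])]
yellow [(1, np.int32(767), [179.7, 214.5], [160, 202, 41, 26]), (3, np.int32(28), [215.9, 282.8], [203, 280, 26, 7])]
[[ 472.6 -224.    62. ]
 [ 621.7    5.6   62. ]
 [ 630.9  196.6   62. ]]
cradle [[497.8  38.4  14. ]
 [602.7  15.6  14. ]
 [554.3 126.6  14. ]]
```

View pics/crop1.png

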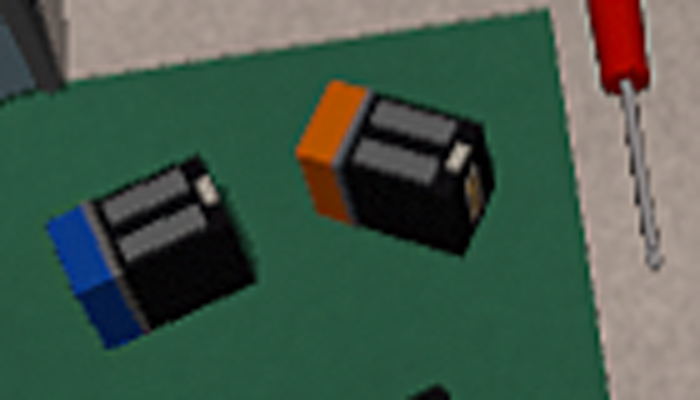

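Crop: the orange pack's top spans (298–490, 80–200), cap at left and brass terminals at right, facing +y, so this is the right one. The tool box at left may lie under the path, so I'll check its height and compute the move.

Run:
```python
from h import *
a,b=env.camera_model("scene"),env.camera_model("side")
print(tri([a,b],[(117,88),(425,140)]),onz(a,[(117,88),(138,175),(0,207)],120).round())
c=[(140+u/5,180+v/5) for u,v in((335,80),(298,152),(485,122))]
p=onz(a,c,62);print(p.round(1),(p[1]+p[2])/2,np.degrees(np.arctan2(*(p[2]-p[0])[[1,0]])))
print(tri([a,b],[(424.2,220.5),(180.7,296.6)]),tri([a,b],[(373.8,221.9),(215.9,282.8)]))
```

```text
(array([ 143.34895992, -440.17941545,  129.25254834]), [14.701587046519512, 14.701587046519526]) [[ 112. -450.  120.]
 [ 399. -393.  120.]
 [ 427. -714.  120.]]
[[ 443.8 -249.2   62. ]
 [ 479.2 -268.9   62. ]
 [ 478.1 -183.4   62. ]] [ 478.65558959 -226.1214535    62.        ] 62.4404477430845
(array([585.22445655, 225.76145927,  54.39769965]), [2.540343149152189, 2.5403431491521427]) (array([551.68097039, 124.0303277 ,  15.66249096]), [0.09099429290942737, 0.09099429290935185])
```

```bash
python3 -m jog '{"jaw":[91,91,91,91,91,91,91,91,91,91],"slide":[[0,0,-0.9],[0.4,-0.2,-0.8],[0.9,-0.47,0],[0.9,-0.47,0],[0.9,-0.47,0],[0.9,-0.47,0],[0.9,-0.47,0],[0.9,-0.47,0],[0.9,-0.47,0],[0.9,-0.47,0]],"spin":[0,0,0,0,0,0,0,0,0,0]}'; python3 -m jog '{"jaw":[80,80,80,80,80,80,80,80,80,80],"slide":[[0.9,-0.47,0],[0.9,-0.47,0],[0.9,-0.47,0],[0.9,-0.47,0.3],[0.9,-0.47,0.9],[0,0,0.5],[0,0,0],[0,0,0],[0,0,0],[0,0,0]],"spin":[0,0,0,0,-0.87,-0.87,-0.87,-0.87,-0.87,-0.87]}'
```

```text
time_s: 1.2
ee_pos: [373.9, -346.4, 239.7]
ee_rot: [-180.0, 0.0, 20.5]
force: [0.9, -0.6, 0.1]
gripper_width: 91.1
gripper_force: 0.0
time_s: 2.2
ee_pos: [475.0, -234.0, 188.6]
ee_rot: [-180.0, 0.0, 62.6]
force: [0.2, 0.2, -0.2]
gripper_width: 79.9
gripper_force: 0.0
```

Run:
```python
from h import *
m=env.camera_model("wrist");i=env.grab_frame("wrist");cv2.imwrite("pics/w1.png",i[:,:,::-1])
np.save("m1.npy",m,allow_pickle=True)
k,l,b=blobs(i,(5,150,60),(16,255,255),200);print(b)
```

```text
[(1, np.int32(767), [276.0, 223.5], [255, 215, 43, 18])]
```

View pics/w1.png

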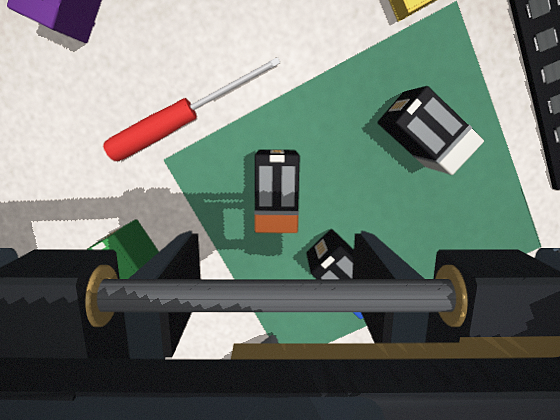

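Wrist view: the orange pack is upright in the picture, cap at (276,223), terminals at (277,152), top edges x≈255–298. The blue pack is near at (335,255). I'll measure with minAreaRect, then move over it and take a second view for the height.

```bash
cat > cap.py <<'E'
from h import *
def cap(i,ya=0):
    k,l,b=blobs(i,(5,150,60),(16,255,255),100)
    j=max(b,key=lambda t:t[1])[0]
    c=max(cv2.findContours((l==j).astype(np.uint8),0,2)[0],key=cv2.contourArea)
    return cv2.boxPoints(cv2.minAreaRect(c))
E
python3 - <<'E'
from cap import *
i=cv2.imread("pics/w1.png")[:,:,::-1].copy();m=np.load("m1.npy",allow_pickle=True).item()
q=cap(i);q=q[np.argsort(q[:,1])];print(q)
p=onz(m,q,62);print(p.round(1))
back=p[2:][np.argsort(p[2:,0])];d=back[1]-back[0];ya=np.degrees(np.arctan2(d[1],d[0]))+90;print(np.linalg.norm(d),ya)
u=np.array([np.cos(np.radians(ya)),np.sin(np.radians(ya)),0]);print('cen',back.mean(0)+38*u, p.mean(0)+28*u)
E
```

```text
[[255. 215.]
 [297. 215.]
 [297. 232.]
 [255. 232.]]
[[ 449.7 -237.1   62. ]
 [ 485.  -255.4   62. ]
 [ 477.5 -270.5   62. ]
 [ 441.7 -251.9   62. ]]
40.239976649701 62.57843874348903
cen [ 477.10191673 -227.468126     62.        ] [ 476.37940815 -228.86982725   62.        ]
```

```bash
python3 - <<'E'
from h import *
m=np.load("m1.npy",allow_pickle=True).item();s=env.camera_model("scene")
print(tri([m,s],[(255.5,232.5),(207,196.3)]),tri([m,s],[(298,232.5),(199.8,210.4)]))
E
python3 -m jog '{"jaw":[70,70,70,70],"slide":[[0.2,-0.03,0],[0,0,0.9],[0,0,0.9],[0,0,0]],"spin":[0,0,0,0]}'
python3 - <<'E'
from h import *
m=env.camera_model("wrist");i=env.grab_frame("wrist");cv2.imwrite("pics/w2.png",i[:,:,::-1]);np.save("m2.npy",m,allow_pickle=True)
E
```

```text
(array([ 442.11625994, -251.32081416,   59.61527932]), [1.908236195716684, 1.908236195716568]) (array([ 478.61118007, -269.81018624,   62.15526976]), [1.5037783149799477, 1.50377831498003])
time_s: 2.65
ee_pos: [474.7, -226.8, 131.7]
ee_rot: [-179.6, 0.0, 62.2]
force: [-0.1, 0.4, 0.6]
gripper_width: 69.8
gripper_force: 0.0
```

View pics/w2.png

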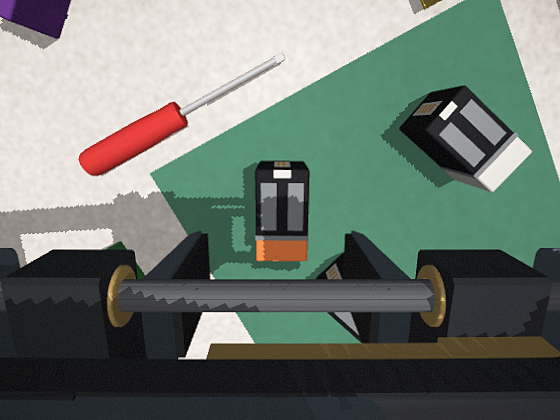

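w2: the orange pack is upright at x 256–308, cap's back edge at y≈262. The blue pack's corner is close to the right finger, so I'll check clearance.

Run:
```python
from h import *
m=np.load("m1.npy",allow_pickle=True).item();m2=np.load("m2.npy",allow_pickle=True).item()
c=np.array([477,-228,62.]);a=np.radians(62.4);x=np.array([np.cos(a),np.sin(a),0]);y=np.array([np.sin(a),-np.cos(a),0])
def rel(p):return np.c_[(p-c)@x,(p-c)@y].round(1)
print('blue top pts',rel(onz(m,[(330,229),(307,252),(355,262)],62)),'blue low',rel(onz(m,[(330,229),(307,252)],40)))
print('orange w2',rel(onz(m2,[(256.5,261.5),(307.5,261.5),(257,236),(308,236)],62)))
s=env.state();p=s['ee_pos'];print(p,s['ee_rot'],rel(p[None]))
```

```text
blue top pts [[-34.3  51.6]
 [-57.8  30.2]
 [-68.1  77.6]] blue low [[-41.1  55.1]
 [-66.1  32.2]]
orange w2 [[-38.1 -20. ]
 [-38.1  21.1]
 [-16.5 -19.2]
 [-16.5  21.1]]
[ 476.10463943 -227.56896251  133.6895106 ] [-1.79781251e+02 -4.23678016e-04  6.21736351e+01] [[-0. -1.]]
```

```bash
python3 -m jog '{"jaw":[68,68,68,68,68,68],"slide":[[0,0.05,0.8],[0,0,0.8],[0,0,0.8],[0,0,0.7],[0,0,0.43],[0,0,0]],"spin":[0,0,0,0,0,0]}'; python3 -m jog '{"jaw":[30,30,30,30,30,30,30,30],"slide":[[0,0,0],[0,0,0],[0,0,0],[0,0,0],[0,0,0],[0,0,0],[0,0,0],[0,0,0]],"spin":[0,0,0,0,0,0,0,0]}' 35
```

```text
time_s: 3.3
ee_pos: [478.4, -229.0, 28.8]
ee_rot: [-179.9, 0.0, 62.2]
force: [0.3, 0.1, -0.3]
gripper_width: 68.2
gripper_force: 0.0
time_s: 4.1
ee_pos: [478.5, -229.2, 29.9]
ee_rot: [180.0, 0.0, 62.2]
force: [-2.4, 1.1, 6.3]
gripper_width: 41.5
gripper_force: 35.0
```

```bash
python3 -m jog '{"jaw":[30,30,30,30,30,30,30,30,30,30],"slide":[[0,0,-0.5],[0,0,-0.9],[0,0,-0.9],[0.3,-0.1,-0.9],[0.8,-0.28,-0.8],[0.9,-0.3,0],[0.9,-0.3,0],[0.9,-0.3,0],[0.9,-0.3,0],[0.9,-0.3,0]],"spin":[0,0,0,0,0,0,0,0,0,0]}'; python3 -m jog '{"jaw":[30,30,30,30,30,30,30,30],"slide":[[0.9,-0.3,0],[0.9,-0.3,0],[0.9,-0.3,0],[0,0,0],[0,0,0],[0,0,0],[0,0,0],[0,0,0]],"spin":[0,0,0,-0.7,-0.7,-0.6,0,0]}'
python3 - <<'E'
from h import *
m=env.camera_model("wrist");i=env.grab_frame("wrist");s=env.state();print(s['ee_pos'],s['ee_rot'])
a=env.grab_frame("scene");cv2.imwrite("pics/s3.png",a[:,:,::-1])
cv2.imwrite("pics/w3.png",i[:,:,::-1]);np.save("m3.npy",m,allow_pickle=True)
E
```

```text
time_s: 5.1
ee_pos: [506.0, -53.0, 148.1]
ee_rot: [-179.9, 0.0, 62.3]
force: [-0.2, -0.7, -4.0]
gripper_width: 41.4
gripper_force: 35.0
time_s: 5.9
ee_pos: [520.0, 30.0, 148.3]
ee_rot: [-179.9, 0.0, 78.2]
force: [-0.5, -0.2, -4.0]
gripper_width: 41.6
gripper_force: 35.0
[520.17742584  29.98612979 148.47605091] [-1.79951674e+02  1.71654118e-02  7.81667747e+01]
```

View pics/w3.png

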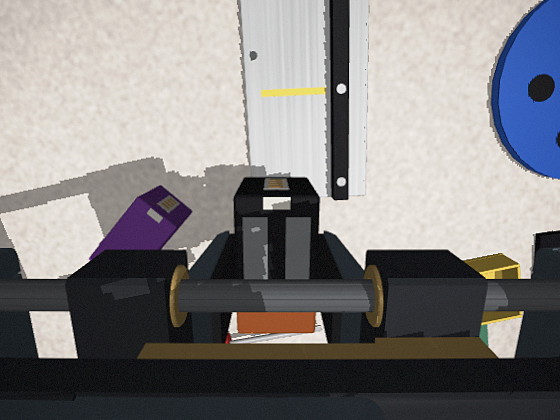

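w3: fence at x≈329–350 (rows 0–195), yellow line at (293,92), plate edge left x≈240. The held pack is straight, its front top edge at y≈195. I'll fit the fence lines.

```bash
cat > fit.py <<'E'
from h import *
def fence(f,mf,rows,c0,c1,n=1):
    i=cv2.imread(f);m=np.load(mf,allow_pickle=True).item();g=cv2.cvtColor(i,cv2.COLOR_BGR2GRAY)
    L=[];R=[]
    for r in rows:
        d=np.where(g[r,c0:c1]<70)[0]
        if len(d)>8: L.append((c0+d[0]-.5,r));R.append((c0+d[-1]+.5,r))
    out=[]
    for P,z in((L,14),(R,30)):
        q=onz(m,P,z)[:,:2];vx,vy,x0,y0=cv2.fitLine(q.astype(np.float32),cv2.DIST_HUBER,0,.1,.01).ravel()
        if vy<0:vx,vy=-vx,-vy
        u=np.array([vx,vy]);nrm=np.array([-vy,vx])   # cradle +y
        res=np.std((q-[x0,y0])@nrm);out.append((u,np.array([x0,y0])));print('z',z,'yaw',np.degrees(np.arctan2(vy,vx)).round(2),'n.p',(np.array([x0,y0])@nrm).round(2),'res',res.round(2),q[-1].round(1))
    k,l,b=blobs(i[:,:,::-1].copy(),(20,100,100),(34,255,255),60);b=[t for t in b if t[2][1]<250 and 200<t[2][0]<340]
    if b: print(b);print('yellow',onz(m,[b[0][2]],14).round(1), onz(m,[(b[0][3][0],b[0][2][1]),(b[0][3][0]+b[0][3][2],b[0][2][1])],14).round(1))
    return out
E
python3 - <<'E'
from fit import *
fence("pics/w3.png","m3.npy",range(4,170,3),312,366)
s,b=env.camera_model("scene"),env.camera_model("side")
m=np.load("m3.npy",allow_pickle=True).item()
print(tri([m,s],[(293,92),(373.8,221.9)]))
E
```

```text
z 14 yaw 80.75 n.p -559.59 res 0.22 [574.5  47.7]
z 30 yaw 80.94 n.p -573.38 res 0.34 [587.3  47.1]
[(1, np.int32(423), [293.2, 91.5], [261, 87, 65, 10])]
yellow [[553.6 122.5  14. ]] [[525.6 128.4  14. ]
 [582.2 116.6  14. ]]
(array([553.31876843, 122.40490615,  19.15593028]), [0.6812684511536791, 0.68126845115369])
```

Run:
```python
from fit import *
i=cv2.imread("pics/w3.png");m=np.load("m3.npy",allow_pickle=True).item();g=cv2.cvtColor(i,cv2.COLOR_BGR2GRAY)
print([int(x) for x in g[190,225:250]],[int(x) for x in g[190,305:335]]);print([int(x) for x in g[200:225:1,240]])
for r in(186,198,205,215): d=np.where(g[r,228:328]<60)[0];print(r,228+d[0],228+d[-1])
k,l,b=blobs(i[:,:,::-1].copy(),(5,150,60),(16,255,255),100);print(b)
a=np.radians(78.17);x=np.array([np.cos(a),np.sin(a)]);y=np.array([np.sin(a),-np.cos(a)]);t=np.array([520.1,30.0])
for z,uv in((181,[(235,198),(319,198),(277,196),(237,332),(315,332)]),(121,[(277,178)])):
  p=onz(m,uv,z)[:,:2]-t;print(z,np.c_[p@x,p@y].round(1))
u=np.radians(80.85);U=np.array([np.cos(u),np.sin(u)]);N=np.array([-U[1],U[0]])
for uv,z in(((328.5,92),14),((350,92),30)):
  p=onz(m,[uv],z)[0,:2];print(p,p@N,p@U)
yl=np.array([553.6,122.5]);print('yl',yl@U,yl@N, 't',t@U,t@N)
f=onz(m,[(340,198)],30)[0,:2];print('fence end',f@U)
```

```text
[141, 142, 142, 135, 136, 134, 135, 134, 136, 142, 144, 118, 49, 2, 16, 19, 13, 14, 6, 15, 13, 12, 13, 21, 13] [4, 10, 19, 18, 14, 12, 20, 6, 3, 38, 130, 210, 231, 223, 224, 225, 225, 226, 227, 230, 237, 194, 121, 133, 141, 125, 74, 0, 19, 34]
[33, 35, 37, 35, 35, 31, 30, 35, 32, 33, 34, 35, 31, 32, 22, 21, 22, 16, 11, 21, 17, 17, 22, 22, 20]
186 240 311
198 234 318
205 234 318
215 234 318
[(1, np.int32(1625), [275.7, 322.0], [237, 312, 78, 22])]
181 [[ 36.2 -20.3]
 [ 36.2  19.1]
 [ 37.2  -0.6]
 [-35.1 -21.4]
 [-35.   19.2]]
121 [[36.4 -0.6]]
[584.28443699 115.68519566] -558.4534344340427 207.12587807259348
[599.63887446 111.16791142] -574.3308301420411 205.10773226977108
yl 208.97453723995523 -527.0757562109517 t 112.32440209610787 -508.71135105652195
fence end 113.78811154799746
```

```bash
python3 -m jog '{"jaw":[30,30,30,30,30,30,30,30,30,30],"slide":[[0,0,0],[0.5,0.25,0],[0.6,0.25,0],[0.47,0.2,0.2],[0,0,0.7],[0,0,0.8],[0,0,0.8],[0,0,0.6],[0,0,0.2],[0,0,0]],"spin":[-0.335,0,0,0,0,0,0,0,0,0]}'
python3 - <<'E'
from h import *
m=env.camera_model("wrist");i=env.grab_frame("wrist");cv2.imwrite("pics/w4.png",i[:,:,::-1]);np.save("m4.npy",m,allow_pickle=True)
F=[];P=[]
for k in range(5):
  s=env.state();P.append(np.r_[s['ee_pos'],s['ee_rot'][2],s['force']]);env.grab_frame("side")
print(np.round(P,1))
E
```

```text
time_s: 7.0
ee_pos: [548.5, 74.0, 48.8]
ee_rot: [-179.9, 0.0, 81.0]
force: [-0.7, 0.1, -3.7]
gripper_width: 41.8
gripper_force: 35.0
[[ 5.492e+02  7.390e+01  4.990e+01  8.100e+01  2.000e-01 -1.000e-01
  -4.000e+00]
 [ 5.497e+02  7.380e+01  5.060e+01  8.100e+01  1.000e-01  3.000e-01
  -3.500e+00]
 [ 5.498e+02  7.370e+01  5.090e+01  8.090e+01  8.000e-01 -4.000e-01
  -4.300e+00]
 [ 5.498e+02  7.360e+01  5.100e+01  8.090e+01 -1.000e+00  4.000e-01
  -4.300e+00]
 [ 5.496e+02  7.350e+01  5.100e+01  8.090e+01  4.000e-01 -5.000e-01
  -3.900e+00]]
```

View pics/w4.png

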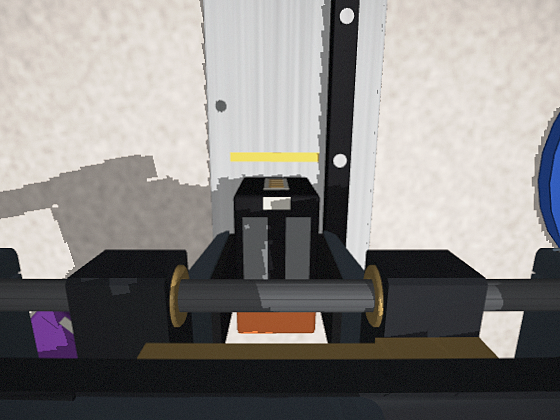

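w4: the pack is just behind the yellow line (275,157), right of it the fence at x≈325–350 with a small gap. I'll refit its yaw.

Run:
```python
from fit import *
o=fence("pics/w4.png","m4.npy",range(4,175,3),305,366)
t=np.array([549.2,73.9])
u=np.radians(81);U=np.array([np.cos(u),np.sin(u)]);N=np.array([-U[1],U[0]])
m=np.load("m4.npy",allow_pickle=True).item()
for q in o: print('TCP-line',(t-q[1])@N)
print(t@U,onz(m,[(275,157)],14)[0,:2]@U)
i=cv2.imread("pics/w4.png");g=cv2.cvtColor(i,cv2.COLOR_BGR2GRAY)
for r in(20,60,100,140): print([int(x) for x in g[r,316:334]])
```

```text
z 14 yaw 80.81 n.p -559.85 res 0.19 [584.7 108. ]
z 30 yaw 80.63 n.p -572.18 res 0.18 [597.9 108.1]
[(1, np.int32(753), [275.7, 156.8], [230, 153, 89, 9])]
yellow [[554.8 122.7  14. ]] [[525.6 127.4  14. ]
 [582.4 118.3  14. ]]
TCP-line 29.811346117786513
TCP-line 42.940198581741384
158.90397657007554 207.86763332752764
[213, 211, 211, 211, 208, 210, 217, 138, 120, 122, 124, 123, 126, 143, 41, 6, 12, 10]
[218, 217, 214, 214, 223, 157, 121, 127, 127, 125, 126, 137, 93, 31, 8, 2, 17, 34]
[219, 217, 225, 169, 123, 125, 130, 128, 128, 127, 137, 87, 0, 0, 11, 27, 44, 42]
[221, 227, 178, 118, 129, 131, 130, 130, 135, 102, 25, 2, 14, 18, 35, 37, 39, 39]
```

```bash
python3 -m jog '{"jaw":[30,30,30,30,30,30,30],"slide":[[0,0,0.1],[0,0,0.1],[0,0,0],[0,0,0],[0,0,0],[0,0,0],[0,0,0]],"spin":[0,0,0,0,0,0,0]}';python3 -m jog '{"jaw":[30,30,30,30],"slide":[[0,0,0.05],[0,0,0],[0,0,0],[0,0,0]],"spin":[0,0,0,0]}'
```

```text
time_s: 8.0
ee_pos: [548.7, 73.3, 44.0]
ee_rot: [180.0, 0.0, 80.9]
force: [0.2, 0.6, -3.8]
gripper_width: 41.6
gripper_force: 35.0
time_s: 8.4
ee_pos: [548.7, 73.3, 42.4]
ee_rot: [180.0, 0.0, 80.9]
force: [-0.5, 0.1, -3.6]
gripper_width: 41.5
gripper_force: 35.0
```

```bash
python3 -m jog '{"jaw":[30,30,30,30],"slide":[[0,0,0.03],[0,0,0],[0,0,0],[0,0,0]],"spin":[0,0,0,0]}'; python3 -m jog '{"jaw":[30,30,30,30],"slide":[[0,0,0.03],[0,0,0],[0,0,0],[0,0,0]],"spin":[0,0,0,0]}'
```

```text
time_s: 8.8
ee_pos: [548.8, 73.3, 41.9]
ee_rot: [180.0, -0.0, 80.9]
force: [-1.1, 0.8, 0.5]
gripper_width: 41.5
gripper_force: 35.0
time_s: 9.2
ee_pos: [548.8, 73.3, 41.9]
ee_rot: [180.0, -0.0, 80.9]
force: [-3.1, -0.4, 6.6]
gripper_width: 41.8
gripper_force: 35.0
```

```bash
python3 -m jog '{"jaw":[30,30,30,30,30,30],"slide":[[0,0,-0.01],[0,0.06,0],[0,0.06,0],[0,0.04,0],[0,0,0],[0,0,0]],"spin":[0,0,0,0,0,0]}'; python3 -m jog '{"jaw":[30,30,30],"slide":[[0,0.04,0],[0,0,0],[0,0,0]],"spin":[0,0,0]}'; python3 -m jog '{"jaw":[30,30,30],"slide":[[0,0.03,0],[0,0,0],[0,0,0]],"spin":[0,0,0]}'
```

```text
time_s: 9.8
ee_pos: [549.2, 73.2, 42.0]
ee_rot: [-179.5, 0.0, 80.9]
force: [-10.8, 3.2, 16.2]
gripper_width: 41.5
gripper_force: 35.1
time_s: 10.1
ee_pos: [549.3, 73.2, 42.0]
ee_rot: [-179.4, 0.0, 80.9]
force: [-13.5, 2.9, 17.7]
gripper_width: 41.5
gripper_force: 35.1
time_s: 10.4
ee_pos: [549.4, 73.1, 42.1]
ee_rot: [-179.3, 0.0, 80.9]
force: [-15.0, 3.1, 18.9]
gripper_width: 42.0
gripper_force: 35.1
```

```bash
python3 -m jog '{"jaw":[30,30,30],"slide":[[0,0,-0.03],[0,0,0],[0,0,0]],"spin":[0,0,0]}'; python3 -m jog '{"jaw":[30,30,30],"slide":[[0,0,-0.02],[0,0,0],[0,0,0]],"spin":[0,0,0]}'
```

```text
time_s: 10.7
ee_pos: [554.7, 72.4, 41.9]
ee_rot: [-179.9, 0.0, 80.9]
force: [-3.9, 1.6, 5.5]
gripper_width: 41.4
gripper_force: 35.0
time_s: 11.0
ee_pos: [556.2, 72.0, 41.9]
ee_rot: [179.9, 0.0, 80.9]
force: [0.2, 0.2, -4.0]
gripper_width: 41.3
gripper_force: 35.0
```

```bash
python3 -m jog '{"jaw":[30,30,30],"slide":[[0,0.03,0],[0,0,0],[0,0,0]],"spin":[0,0,0]}'; python3 -m jog '{"jaw":[30,30,30],"slide":[[0,0.03,0],[0,0,0],[0,0,0]],"spin":[0,0,0]}'; python3 -m jog '{"jaw":[30,30,30],"slide":[[0,0,0.015],[0,0,0],[0,0,0]],"spin":[0,0,0]}'
```

```text
time_s: 11.3
ee_pos: [556.4, 72.0, 42.2]
ee_rot: [-180.0, 0.0, 80.9]
force: [0.8, -0.2, -3.8]
gripper_width: 41.4
gripper_force: 35.0
time_s: 11.6
ee_pos: [557.3, 71.9, 42.4]
ee_rot: [180.0, 0.0, 80.9]
force: [0.1, -0.4, -4.9]
gripper_width: 41.8
gripper_force: 35.0
time_s: 11.9
ee_pos: [557.2, 71.9, 42.0]
ee_rot: [180.0, 0.0, 80.9]
force: [0.4, -0.0, -4.7]
gripper_width: 41.7
gripper_force: 35.0
```

```bash
python3 -m jog '{"jaw":[30,30,30],"slide":[[0,0.04,0],[0,0,0],[0,0,0]],"spin":[0,0,0]}'; python3 -m jog '{"jaw":[30,30,30],"slide":[[0,0.04,0],[0,0,0],[0,0,0]],"spin":[0,0,0]}'
```

```text
time_s: 12.2
ee_pos: [558.5, 71.7, 42.0]
ee_rot: [180.0, 0.0, 80.9]
force: [0.2, 0.7, -4.7]
gripper_width: 41.6
gripper_force: 35.0
time_s: 12.5
ee_pos: [559.2, 71.5, 42.0]
ee_rot: [-180.0, 0.0, 80.9]
force: [-1.7, -0.1, -2.6]
gripper_width: 41.6
gripper_force: 35.0
```

```bash
python3 -m jog '{"jaw":[30,30,30],"slide":[[0,0.03,0],[0,0,0],[0,0,0]],"spin":[0,0,0]}'; python3 -m jog '{"jaw":[30,30,30],"slide":[[0,0.03,0],[0,0,0],[0,0,0]],"spin":[0,0,0]}'
```

```text
time_s: 12.8
ee_pos: [559.3, 71.5, 42.0]
ee_rot: [-179.9, 0.0, 80.9]
force: [-5.1, 1.0, 1.1]
gripper_width: 41.5
gripper_force: 35.0
time_s: 13.1
ee_pos: [559.4, 71.5, 42.0]
ee_rot: [-179.8, 0.0, 80.9]
force: [-7.0, 0.9, 1.9]
gripper_width: 41.2
gripper_force: 35.0
```

```bash
python3 -m jog '{"jaw":[30,30,30,30],"slide":[[0,0,-0.012],[0,0,0],[0,0,0],[0,0,0]],"spin":[0,0,0,0]}'
python3 - <<'E'
from h import *
m=env.camera_model("wrist");i=env.grab_frame("wrist");cv2.imwrite("pics/w5.png",cv2.resize(i[140:240,200:380],None,fx=4,fy=4)[:,:,::-1]);cv2.imwrite("pics/w5f.png",i[:,:,::-1]);np.save("m5.npy",m,allow_pickle=True)
from fit import *
fence("pics/w5f.png","m5.npy",range(4,175,3),300,366)
E
```

```text
time_s: 13.5
ee_pos: [559.3, 71.5, 42.0]
ee_rot: [-179.8, 0.0, 80.9]
force: [-6.5, 1.3, 0.2]
gripper_width: 42.1
gripper_force: 35.0
z 14 yaw 80.76 n.p -559.78 res 0.18 [584.8 108.1]
z 30 yaw 80.54 n.p -572.02 res 0.16 [597.7 108.3]
[(1, np.int32(838), [257.2, 156.3], [211, 152, 92, 10])]
yellow [[554.4 123.   14. ]] [[525.7 127.6  14. ]
 [582.7 118.5  14. ]]
```

View pics/w5.png

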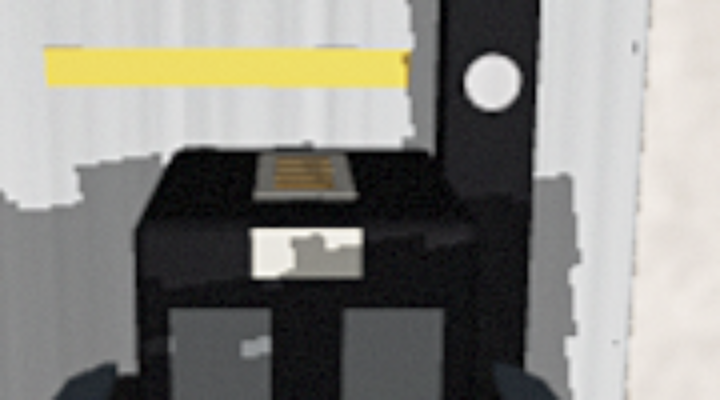

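w5 (crop): the pack's front lower corner at (437,155) meets the fence edge (437,150): touching, square, and behind the yellow line. Sliding now, with a force check after each part.

```bash
python3 -m jog '{"jaw":[30,30,30,30,30,30,30,30,30,30],"slide":[[0.08,0.005,0],[0.12,0,0],[0.12,0,0],[0.12,0,0],[0.12,0,0],[0.12,0,0],[0.12,0.005,0],[0.12,0,0],[0.12,0,0],[0,0,0]],"spin":[0,0,0,0,0,0,0,0,0,0]}'
```

```text
time_s: 14.55
ee_pos: [563.9, 99.5, 42.3]
ee_rot: [-179.7, 0.3, 81.0]
force: [-7.7, -6.4, 2.9]
gripper_width: 41.6
gripper_force: 35.0
```

```bash
python3 -m jog '{"jaw":[30,30,30,30,30,30,30,30,30,30],"slide":[[0.12,0,-0.01],[0.12,0,0],[0.12,0,0],[0.12,0,0],[0.12,0,0],[0.12,0.005,0],[0.12,0,0],[0.12,0,0],[0.12,0,0],[0,0,0]],"spin":[0,0,0,0,0,0,0,0,0,0]}'
```

```text
time_s: 15.55
ee_pos: [569.2, 131.7, 42.3]
ee_rot: [-179.7, 0.3, 81.0]
force: [-7.3, -5.6, 3.0]
gripper_width: 41.5
gripper_force: 35.0
```

```bash
python3 -m jog '{"jaw":[30,30,30,30,30,30,30,30,30,30],"slide":[[0.12,0,-0.01],[0.12,0,0],[0.12,0,0],[0.12,0,0],[0.12,0,0],[0.12,0.005,0],[0.12,0,0],[0.12,0,0],[0.12,0,0],[0,0,0]],"spin":[0,0,0,0,0,0,0,0,0,0]}'; python3 -m jog '{"jaw":[30,30,30,30],"slide":[[0.12,0,0],[0.12,0,0],[0,0,0],[0,0,0]],"spin":[0,0,0,0]}'
```

```text
time_s: 16.55
ee_pos: [574.4, 164.0, 42.3]
ee_rot: [-179.7, 0.3, 81.0]
force: [-6.8, -4.2, 1.6]
gripper_width: 41.9
gripper_force: 35.0
time_s: 16.95
ee_pos: [575.6, 171.1, 42.3]
ee_rot: [-179.7, 0.3, 81.0]
force: [-6.9, -5.2, 0.8]
gripper_width: 41.6
gripper_force: 35.0
```

```bash
python3 -m jog '{"jaw":[30,30,30,30,30,30],"slide":[[0,0,0],[0.1,0,0],[0.1,0,0],[0.1,0,0],[0,0,0],[0,0,0]],"spin":[0,0,0,0,0,0]}' 45; python3 -m jog '{"jaw":[30,30,30,30,30],"slide":[[0.07,0,0],[0.07,0,0],[0.07,0,0],[0,0,0],[0,0,0]],"spin":[0,0,0,0,0]}';  python3 -m jog '{"jaw":[30,30,30,30],"slide":[[0.07,0,0],[0.07,0,0],[0,0,0],[0,0,0]],"spin":[0,0,0,0]}'
```

```text
time_s: 17.55
ee_pos: [577.0, 179.9, 42.3]
ee_rot: [-179.7, 0.3, 81.0]
force: [-5.7, -5.1, 0.9]
gripper_width: 41.1
gripper_force: 45.0
time_s: 18.05
ee_pos: [578.0, 185.9, 42.3]
ee_rot: [-179.7, 0.3, 81.0]
force: [-6.8, -4.7, 1.3]
gripper_width: 41.0
gripper_force: 45.0
time_s: 18.45
ee_pos: [578.3, 187.8, 42.5]
ee_rot: [-179.7, 0.5, 81.0]
force: [-7.2, -10.7, 3.2]
gripper_width: 41.3
gripper_force: 45.0
```

```bash
python3 -m jog '{"jaw":[30,30,30,30,30],"slide":[[0.07,0,0],[0.07,0,0],[0.07,0,0],[0,0,0],[0,0,0]],"spin":[0,0,0,0,0]}';  python3 -m jog '{"jaw":[30,30,30,30],"slide":[[0.07,0,0],[0.03,0,0],[0,0,0],[0,0,0]],"spin":[0,0,0,0]}'
```

```text
time_s: 18.95
ee_pos: [579.2, 193.0, 42.5]
ee_rot: [-179.7, 0.6, 81.0]
force: [-7.0, -13.9, 4.3]
gripper_width: 41.4
gripper_force: 45.0
time_s: 19.35
ee_pos: [579.4, 194.7, 42.6]
ee_rot: [-179.7, 0.8, 81.1]
force: [-6.6, -17.0, 5.7]
gripper_width: 41.1
gripper_force: 45.0
```

```bash
python3 -m jog '{"jaw":[30,30,30,30],"slide":[[0.03,0.01,0],[0,0.01,0],[0,0,0],[0,0,0]],"spin":[0,0,0,0]}';  python3 -m jog '{"jaw":[30,30,30,30],"slide":[[0.03,0.01,-0.005],[0,0,0],[0,0,0],[0,0,0]],"spin":[0,0,0,0]}'
```

```text
time_s: 19.75
ee_pos: [579.4, 194.7, 42.6]
ee_rot: [-179.6, 0.8, 81.1]
force: [-9.4, -19.7, 5.9]
gripper_width: 41.3
gripper_force: 45.0
time_s: 20.15
ee_pos: [579.5, 194.7, 42.6]
ee_rot: [-179.5, 0.9, 81.1]
force: [-9.9, -20.5, 7.3]
gripper_width: 41.3
gripper_force: 45.0
```

```bash
python3 -m jog '{"jaw":[30,30,30,30,30,30],"slide":[[0,0,0],[0,0,0],[0,0,0],[0,0,0],[0,0,0],[0,0,0]],"spin":[0,0,0,0,0,0]}'
python3 - <<'E'
from h import *
i=env.grab_frame("wrist");cv2.imwrite("pics/w6.png",i[:,:,::-1])
E
```

```text
time_s: 20.75
ee_pos: [579.4, 194.7, 42.6]
ee_rot: [-179.5, 0.9, 81.1]
force: [-9.8, -21.1, 7.1]
gripper_width: 41.4
gripper_force: 45.0
```

View pics/w6.png

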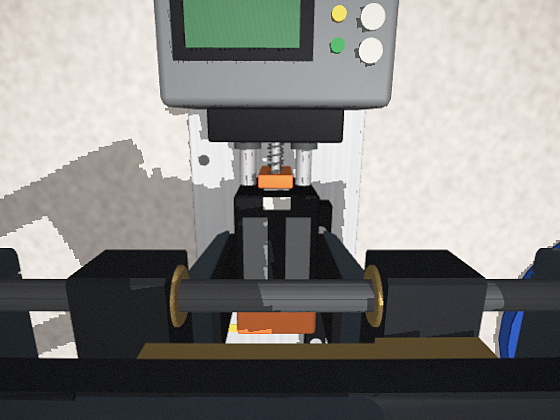

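w6: the pack's terminal end is on the orange carrier (276,178), with both stop screws (248,165) and (304,165) meeting its face. It sits square and against the fence (325,215), and the forces are steady, so I'm handing in.

```bash
python3 -c "
from workcell import env
print(env.job_done())"
```

```text
the job is handed in; nothing more can be done
None
```

I handed the job in at about 21 s with the orange-capped pack held on both stop screws and against the fence, pushing about 22 N along the slide and 6 N on the fence; the judge returned no verdict.

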